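# Find the soft seal on the vacuum manifold

### The job

One of the three rubber seals on the vacuum manifold has gone soft: take the pin tester from its holder and press it straight down on the rubbers, holding a moment each time with the pin pushed about two thirds in but never all the way, until you have found and felt the soft one, which gives far more than the others. Flip the toggle of that port only, all the way over to shut it, and stand the tester fully back down in its holder. Leave the other toggles, the bottle, the beaker and the tip box as they are.

Things in the scene. Friction and masses are not known exactly. Their poses are not given: they have to be found in the camera images.
- manifold: fixed vacuum manifold: clear chamber under a black top plate 170 mm deep (its x) by 280 mm long (its y), plate top 92 mm above the bench; origin under its centre on the bench, z up, its x points away from the robot, yaw up to 0.25 rad either way. A black gauge, 48 mm across and up to 125 mm above the bench, stands 35 mm beyond its left (+y) end. Three ports in a row along y at 80 mm pitch; each has a beige rubber seal and, 80 mm nearer the robot, its own toggle.
- port_left (a point): centre of the top face of the left rubber seal, unpressed (+y): a beige disc 23 mm across standing 14 mm above the plate, within a metal collar 32 mm across and 5 mm high. A rubber yields straight down like a spring: the two sound ones about 5 N/mm, the soft one about 1 N/mm (12 mm at most). All look alike; which place has the soft one changes. At 8 N a sound one sinks 1.6 mm, the soft one 8 mm. Axes as the manifold's.
- port_middle (a point): centre of the top face of the middle rubber seal, unpressed (between the others): a beige disc 23 mm across standing 14 mm above the plate, within a metal collar 32 mm across and 5 mm high. A rubber yields straight down like a spring: the two sound ones about 5 N/mm, the soft one about 1 N/mm (12 mm at most). All look alike; which place has the soft one changes. At 8 N a sound one sinks 1.6 mm, the soft one 8 mm. Axes as the manifold's.
- port_right (a point): centre of the top face of the right rubber seal, unpressed (-y): a beige disc 23 mm across standing 14 mm above the plate, within a metal collar 32 mm across and 5 mm high. A rubber yields straight down like a spring: the two sound ones about 5 N/mm, the soft one about 1 N/mm (12 mm at most). All look alike; which place has the soft one changes. At 8 N a sound one sinks 1.6 mm, the soft one 8 mm. Axes as the manifold's.
- toggle_left (a point): pivot of the left port's toggle, 18 mm above the plate, axes as the manifold's. A steel stem 8 mm thick and 50 mm long with a white ball 18 mm across at its end, between two grey cheeks 28 mm wide overall and 22 mm high. Open, it leans about 0.5 rad from upright towards the robot (manifold -x; ball 24 mm nearer and 44 mm above the pivot); shut, it leans 0.5 rad the other way, towards its port. Light friction (about 1.5 N at the ball); it stays where it is left.
- toggle_middle (a point): pivot of the middle port's toggle, 18 mm above the plate, axes as the manifold's. A steel stem 8 mm thick and 50 mm long with a white ball 18 mm across at its end, between two grey cheeks 28 mm wide overall and 22 mm high. Open, it leans about 0.5 rad from upright towards the robot (manifold -x; ball 24 mm nearer and 44 mm above the pivot); shut, it leans 0.5 rad the other way, towards its port. Light friction (about 1.5 N at the ball); it stays where it is left.
- toggle_right (a point): pivot of the right port's toggle, 18 mm above the plate, axes as the manifold's. A steel stem 8 mm thick and 50 mm long with a white ball 18 mm across at its end, between two grey cheeks 28 mm wide overall and 22 mm high. Open, it leans about 0.5 rad from upright towards the robot (manifold -x; ball 24 mm nearer and 44 mm above the pivot); shut, it leans 0.5 rad the other way, towards its port. Light friction (about 1.5 N at the ball); it stays where it is left.
- toggle_1 (a joint): angle of one of the three toggles (which place it is at changes), rad: 0 to 0.1 open as found, 1.0 fully shut
- toggle_2 (a joint): angle of one of the three toggles (which place it is at changes), rad: 0 to 0.1 open as found, 1.0 fully shut
- toggle_3 (a joint): angle of one of the three toggles (which place it is at changes), rad: 0 to 0.1 open as found, 1.0 fully shut
- rubber_1 (a joint): how far the rubber next to toggle_1 (same port, place changes) is pressed in, m: 0 unpressed
- rubber_2 (a joint): how far the rubber next to toggle_2 (same port, place changes) is pressed in, m: 0 unpressed
- rubber_3 (a joint): how far the rubber next to toggle_3 (same port, place changes) is pressed in, m: 0 unpressed
- pin (a joint): how far the tester's pin is pushed up into its barrel, m: 0 fully out, 0.009 all the way in; spring of 1.5 N/mm without preload, so 6 mm takes 9 N
- tester_grip (a point): centre of the tester's grey grip: upright cylinder 28 mm across and 60 mm long, z up along the tester. Below the grip, 30 to 36 mm under this point, a flange 38 mm across; then a steel barrel 24 mm across that tapers at its end to 16 mm and ends 76 mm below this point; the pin, 6 mm thick with a flat end, sticks out 14 mm more, its tip 90 mm below this point. 0.2 kg.
- holder_mouth (a point): centre of the top of the hole in the holder, a fixed metal block 70 x 70 mm and 64 mm high; the hole is 29 mm across and goes through. The tester stands in it with its flange resting on the block's top, its grip centre then 36 mm above this point and the pin hanging free.
- bottle: amber bottle with a blue cap, 60 mm across, 130 mm high, standing; origin under its centre; bystander
- beaker: glass beaker, 70 mm across, 85 mm high, standing; origin under its centre; bystander
- tip_box: blue box of pipette tips, 85 x 125 mm, 64 mm high; origin under its centre; bystander
Not all that is in view belongs to the job. There is more than one size of the part that bears pin; the job needs the smallest.

How it is judged:
By the outcome, as a careful person would: the job done as asked, in the order asked, and still so for the second after the job is handed in, with the robot touching nothing.
It also fails if it takes over 64 s, if anything falls off the work surface, if the arm or the gripper's body presses on something with over 40 N, if the wrist force passes 120 N, or if a joint passes its speed limit or range.

### The arm

A 6-joint arm with a two-finger parallel gripper is mounted at the origin on the work surface. World frame = base frame: x ahead of the robot, y to its left, z up, the work surface at z = 0. Lengths are in mm, angles in rad, forces in N, time in s.
With the tool pointing down it reaches from about 350 to 775 mm from the base axis. Payload 7.3 kg.
Tool frame: the origin (TCP) lies between the finger pads; the fingertips stand 14 mm ahead of it and the grasp point (between the pads) lies 5 mm behind it; z points along the fingers, y is the line along which they close (so a half turn about z gives the same grasp; the last joint's range is limited). The gripper opens to 92 mm and grips with 3 to 60 N. Pads are 19 mm wide; open, the fingers measure 130 mm over their backs; the gripper's body (75 mm by 190 mm) begins 47 mm behind the grasp point.
Start: joints at [1.172, 0.342, 1.524, -0, 1.275, -0.146], TCP at [131.294, 508.336, 240.741] pointing down, gripper open.
Joint ranges: [-2.53, 2.53], [-0.77, 2.02], [0.04, 2.7], [-1, 4.14], [0.28, 2.66], [-3.11, 3.11]. Speed limits (rad/s): [2.57, 2.57, 3.14, 3.14, 3.14, 3.14].

### API

Orientations are given as [roll, pitch, yaw] about the fixed x, y, z axes, in that order (R = Rz(yaw) Ry(pitch) Rx(roll)).
In Python, from plant import get_obs, cams, close_job gives the robot as it stands. The module is installed in compiled form; this text tells all that it offers.
- The arm moves only by the shell command python3 -m creep 'ROWS'. ROWS is JSON, a list of rows, each an object of numbers: "hand": the opening, from 0 (shut) to 1 (fully open); "tx", "ty", "tz": the shift along the tool's x, y, z in m; "spin": the turn about the tool's z in degrees. In form: [{"hand": .., "tx": .., "ty": .., "tz": .., "spin": ..}, ...]. A call has 1 to 5 rows; each row shifts and turns the commanded pose from where the row before left it, along the tool's axes as they then stand; what a row does not reach is not made up. A row lasts 1/8 s, in which the tool goes at most 62.5 mm and 10.7 degrees, less where a joint would pass 70% of its speed; a pose out of reach is approached as far as the arm can. A call is refused whole if a number of a shift passes 0.0625 or a number of a turn 10.7, either way. A call with a gripper value outside its range is refused whole. The fingers move at their own pace and stop on an object; the grip force is fixed at half the most. Time passes only in rows, so rows that do not move let the fingers close. It gives the time, the measured TCP pose, the force, the opening and the grip force at its end, in the units of the state.
- get_obs(): the state, without advancing time (a new reading comes with each control period).
- cams.capture(name): name is "side" or "top" or "wrist"; returns a dict with "color" (384x512x3 uint8, red, green, blue), "K" (3x3 intrinsics, pixels), "k1" (the pictures are not rectified: a ray, as slopes to the right and down, at radius r is drawn at 1 + k1 r^2 times it, then the intrinsics apply), "R" (3x3) and "t" (3): a world point X has camera coordinates R X + t. Camera axes: x right, y down, z forward; pixel columns grow to the right and rows downward; lengths in mm; the calibration is good to about 2 mm. A picture is of the moment at which its call begins. There is no depth.
- close_job(): hands the job in; it is judged then, once.
The state is a dict: "time": time; "joint_positions": joint angles; "dq": joint speeds; "tau": joint torques, N m; "tool_pos": TCP position; "tcp_rot": TCP orientation; "contact_force": force on the tool from outside, world axes, zero at the start; "moment": the same for the moment, N m; "grip_width": finger opening in mm; "finger_force": force on a finger pad.
Only numpy, scipy, OpenCV 4.12 (cv2) and the standard library are available. Lean on these libraries where they do the work, as an engineer would, in place of code of your own. Each camera call takes 0.05 s, during which the arm holds its last target. There are 200 camera calls.

## Working session

There is one attempt and no reset: what is moved stays moved. The work goes in short steps, Python scripts to look and compute and a shell command to move; the robot and the scene stay as the last step left them, time stands still between calls to the robot, and variables do not carry over. Pictures are saved under pics/ and viewed, at most 10 in all, crops included, and the job is handed in when it is done.

```bash
mkdir -p pics; ls; python3 - <<'E'
from plant import get_obs,cams
import cv2,numpy as np,pickle
print(get_obs())
d={}
for n in("side","top"):
    c=cams.capture(n);d[n]=c
    print(n,c["K"].tolist(),c["k1"],c["R"].tolist(),c["t"].tolist())
    cv2.imwrite(f"pics/{n}0.png",cv2.resize(c["color"][:,:,::-1],(800,600),interpolation=cv2.INTER_CUBIC))
pickle.dump(d,open("cap0.pkl","wb"))
E
```

```text
pics
{'time': 0.0, 'joint_positions': array([ 1.17198815e+00,  3.42707653e-01,  1.52502583e+00,  1.68403854e-05,
        1.27538387e+00, -1.45987391e-01]), 'dq': array([-0.00104386, -0.00062373,  0.0010302 ,  0.00019497,  0.00038636,
        0.00147964]), 'tau': array([ 1.33465786e-03, -4.31230474e+01, -2.44220960e+01,  7.18296412e-02,
        5.59654017e-02, -1.43762286e-04]), 'tool_pos': array([131.13746407, 507.96023124, 240.04968867]), 'tcp_rot': array([-3.14008651e+00, -2.37729359e-04,  2.88876678e+00]), 'contact_force': array([ 0.2436269 , -0.7949002 ,  0.06268757]), 'moment': array([-0.0030793 , -0.01540795,  0.00375845]), 'finger_force': 0.0, 'grip_width': 91.9607377551596}
side [[434.27503045912033, 0.0, 255.13505127405253], [0.0, 434.27503045912033, 194.024362117084], [0.0, 0.0, 1.0]] -0.044757431738993186 [[0.687548633475668, -0.7258761227450108, 0.01951233031731451], [-0.512524028581487, -0.5041467555168576, -0.6950936404747412], [0.514388954714567, 0.46791014450479274, -0.7186543675071903]] [-402.0448217157711, 335.4064460926882, 969.6138974377437]
top [[481.70263705857144, 0.0, 255.8096657167986], [0.0, 481.70263705857144, 190.25904074173138], [0.0, 0.0, 1.0]] 0.057432834054665365 [[0.02393649039247504, -0.9997111440544848, 0.002161684751274481], [-0.9882842945678942, -0.023988811531327845, -0.1507272040202253], [0.15073552181928168, 0.0014715211814232759, -0.9885730307302956]] [-66.59290517840549, 538.3397580393344, 1480.0390175961097]
```

View pics/top0.png

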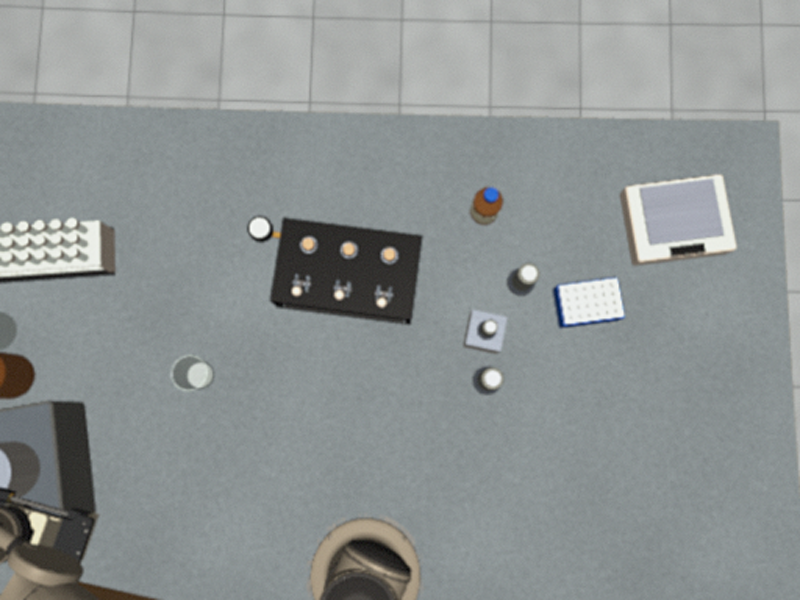

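View pics/side0.png

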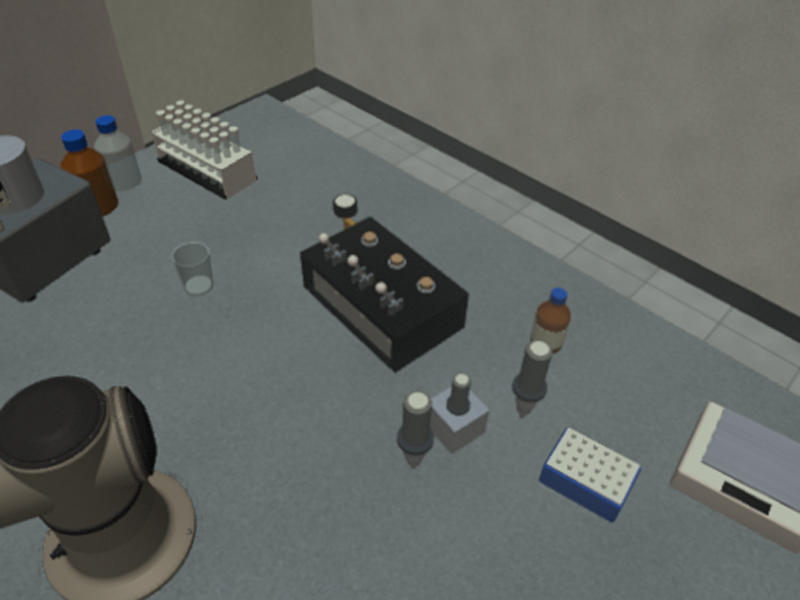

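The pictures show three things that could be taken for the tester: the small one in the holder (top 489,327; side 460,395), and two larger ones standing on the bench (top 527,274 / side 532,370 and top 490,379 / side 416,420). The smallest is the one in the holder. The manifold's rubbers are at top (308,244), (349,249) and (389,255), with the toggles just below them.

```bash
cat > h.py <<'E'
import numpy as np,cv2
def ray(c,uv):
    x=(np.array(uv,float)-[c["K"][0,2],c["K"][1,2]])/c["K"][0,0]
    s=x.copy()
    for _ in range(20): s=x/(1+c["k1"]*(s@s))
    d=c["R"].T@np.array([s[0],s[1],1.]);o=-c["R"].T@c["t"]
    return o,d/np.linalg.norm(d)
def plane(c,uv,z):
    o,d=ray(c,uv);return o+d*(z-o[2])/d[2]
def tri(c1,u1,c2,u2):
    o1,d1=ray(c1,u1);o2,d2=ray(c2,u2)
    s=np.linalg.lstsq(np.c_[d1,-d2],o2-o1,rcond=None)[0]
    a,b=o1+d1*s[0],o2+d2*s[1];return (a+b)/2,np.linalg.norm(a-b)
def proj(c,X):
    p=c["R"]@np.array(X,float)+c["t"];s=p[:2]/p[2];s=s*(1+c["k1"]*(s@s))
    return s*c["K"][0,0]+[c["K"][0,2],c["K"][1,2]]
def blobs(m,lo=8,hi=5000):
    n,_,st,ce=cv2.connectedComponentsWithStats(m.astype(np.uint8))
    return [(ce[i].round(2).tolist(),int(st[i,4]),st[i,:4].tolist()) for i in range(1,n) if lo<=st[i,4]<=hi]
E
python3 - <<'E'
from h import *
import pickle
d=pickle.load(open("cap0.pkl","rb"))
for n in d:
    im=d[n]["color"];hsv=cv2.cvtColor(im,cv2.COLOR_RGB2HSV)
    H,S,V=[hsv[...,i].astype(int) for i in range(3)]
    print(n,"beige")
    for b in blobs((H<20)&(S>60)&(V>110)):print(b)
    print("white")
    for b in blobs((V>(165 if n=="top" else 140))&(S<60),8,900):print(b)
    print(im[209,313],im[218,300],im[156,196],im[185,190]) if n=="top" else print(im[243,295],im[262,290],im[152,236])
t=d["top"]["color"];s=d["side"]["color"]
a=cv2.resize(t[180:260,280:360],(400,400),interpolation=3);b=cv2.resize(s[200:300,245:345],(400,400),interpolation=3)
cv2.imwrite("pics/c1.png",np.hstack([a,b])[:,:,::-1])
E
```

```text
side beige
([236.0, 150.77], 30, [233, 148, 7, 6])
([253.7, 164.79], 33, [250, 162, 8, 6])
([272.34, 180.0], 35, [269, 177, 8, 6])
white
([114.83, 65.08], 12, [113, 64, 5, 3])
([108.7, 68.2], 10, [107, 67, 4, 3])
([120.17, 67.92], 12, [118, 67, 5, 3])
([101.92, 71.75], 12, [100, 71, 5, 3])
([114.0, 71.0], 13, [112, 70, 5, 3])
([125.77, 70.85], 13, [124, 70, 5, 3])
([107.83, 74.08], 12, [106, 73, 5, 3])
([119.38, 73.92], 13, [117, 73, 6, 3])
([131.64, 73.09], 11, [130, 72, 4, 3])
([125.17, 76.67], 12, [123, 75, 5, 4])
([137.0, 76.0], 13, [135, 75, 5, 3])
([113.0, 77.0], 13, [111, 76, 5, 3])
([119.0, 80.0], 13, [117, 79, 5, 3])
([130.85, 79.46], 13, [129, 78, 5, 4])
([143.0, 79.0], 13, [141, 78, 5, 3])
([131.35, 96.67], 307, [98, 81, 62, 27])
([136.62, 82.15], 13, [134, 81, 6, 3])
([148.86, 81.93], 14, [147, 81, 5, 3])
([124.67, 82.93], 15, [122, 82, 6, 3])
([130.38, 85.92], 13, [128, 85, 6, 3])
([142.62, 85.15], 13, [140, 84, 6, 3])
([5.74, 94.83], 192, [0, 88, 15, 17])
([136.21, 89.0], 14, [134, 88, 6, 3])
([121.61, 103.27], 159, [101, 92, 41, 25])
([220.37, 128.03], 68, [215, 125, 1
[... 1736 characters left out ...]
33, 169, 11, 11])
([189.41, 185.74], 27, [187, 183, 6, 6])
([216.5, 188.0], 30, [214, 185, 6, 7])
([508.38, 214.06], 357, [504, 187, 8, 60])
([243.52, 193.11], 27, [241, 191, 6, 6])
([311.65, 210.56], 440, [299, 198, 26, 27])
([113.73, 230.36], 11, [110, 228, 9, 7])
([127.32, 239.56], 192, [120, 232, 16, 16])
([314.96, 241.64], 107, [310, 236, 11, 12])
([114.22, 247.56], 9, [111, 245, 8, 5])
([510.06, 268.67], 128, [508, 249, 4, 55])
([2.43, 301.07], 122, [0, 289, 7, 23])
([23.63, 336.14], 145, [19, 328, 11, 20])
([232.51, 352.29], 748, [200, 333, 67, 51])
([242.26, 363.81], 27, [236, 361, 14, 7])
([20.99, 366.75], 68, [15, 363, 13, 9])
[239 241 242] [186 193 205] [233 199 149] [242 242 231]
```

View pics/c1.png

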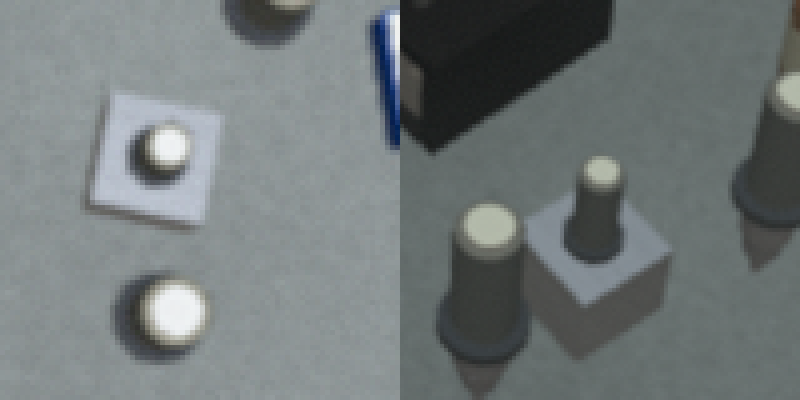

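The crop shows the small tester standing in the light square holder: cap at top ≈(313.6,209.4) and side ≈(295.2,242.1), holder top centred near it. The nearer large one, top (315,241.6), is just standing on the bench. I'll take the one in the holder. Next I triangulate.

```bash
python3 - <<'E'
from h import *
import pickle
d=pickle.load(open("cap0.pkl","rb"));T,S=d["top"],d["side"]
im=T["color"];hsv=cv2.cvtColor(im,cv2.COLOR_RGB2HSV).astype(int)
print("cap top",[b for b in blobs((hsv[...,2]>215)&(hsv[...,1]<30)) if 280<b[0][0]<345 and 160<b[0][1]<260])
m=np.zeros(im.shape[:2],bool);m[195:230,295:330]=((hsv[...,2]>165))[195:230,295:330]
r=cv2.minAreaRect(np.argwhere(m)[:,::-1].astype(np.float32));print("holder rect",r,[plane(T,p,64).round(1).tolist() for p in cv2.boxPoints(r)],plane(T,r[0],64).round(1))
P={}
for k,a,b in [("L",(197,156),(236,150.8)),("M",(223,159.2),(253.7,164.8)),("R",(248.9,162.7),(272.3,180)),
 ("bL",(189.4,185.7),(206.65,151)),("bM",(216.5,188),(225.2,165.5)),("bR",(243.5,193.1),(243.1,183)),
 ("gauge",(165.5,145.2),(220.4,128)),("test",(313.6,209.4),(295.2,242.1)),("big1",(315,241.6),(267.1,255.8)),("big2",(338.2,174.3),(344.9,222.5))]:
    X,e=tri(T,a,S,b);P[k]=X;print(k,X.round(1),round(e,1))
for k in "LMR": print(k,plane(T,dict(L=(197,156),M=(223,159.2),R=(248.9,162.7))[k],106).round(1),plane(S,dict(L=(236,150.8),M=(253.7,164.8),R=(272.3,180))[k],106).round(1))
E
```

```text
cap top [([338.2, 174.3], 64, [334, 170, 9, 9]), ([313.5, 208.5], 32, [311, 206, 6, 6]), ([315.06, 241.75], 71, [311, 237, 9, 10])]
holder rect ((311.3461608886719, 210.7692413330078), (23.337820053100586, 22.945587158203125), 11.309932708740234) [[447.6, -184.6, 64.0], [517.9, -197.8, 64.0], [505.3, -268.7, 64.0], [435.3, -255.0, 64.0]] [ 476.4 -226.6   64. ]
L [632.  127.1 107.1] 2.8
M [624.   47.6 107.3] 2.8
R [615.1 -31.6 107.1] 2.8
bL [531.3 138.9 160.1] 2.3
bM [526.4  60.  159.8] 2.1
bR [513.7 -19.  157.9] 2.5
gauge [658.5 220.8 126. ] 2.6
test [ 474.2 -226.5  135.7] 4.5
big1 [ 377.5 -225.2  176.4] 2.5
big2 [ 572.1 -291.   177. ] 2.4
L [631.2 128.1 106. ] [634.  127.2 106. ]
M [623.2  48.6 106. ] [626.2  47.8 106. ]
R [614.3 -30.6 106. ] [617.1 -31.6 106. ]
```

Found: ports at L(632,127), M(624,48) and R(615,-32), manifold yaw ≈ -0.106, and the tester at ≈(475,-226.5). I'll turn the tool to yaw π, so tx = -dx, ty = dy and tz = -dz, and travel to above the tester.

```bash
python3 -m creep '[{"spin":-7.25,"tz":-0.02},{"spin":-7.25,"tz":-0.02},{}]' && python3 -m creep '[{"tx":-0.03,"ty":-0.04},{"tx":-0.03,"ty":-0.04},{"tx":-0.03,"ty":-0.04},{"tx":-0.03,"ty":-0.04},{"tx":-0.03,"ty":-0.04}]'
```

```text
invalid input at $[0]: expected keys hand, tx, ty, tz, spin
```

```bash
python3 -m creep '[{"hand":1,"tx":0,"ty":0,"tz":-0.02,"spin":-7.25},{"hand":1,"tx":0,"ty":0,"tz":-0.02,"spin":-7.25},{"hand":1,"tx":0,"ty":0,"tz":0,"spin":0}]' && python3 -m creep '[{"hand":1,"tx":-0.03,"ty":-0.04,"tz":0,"spin":0},{"hand":1,"tx":-0.03,"ty":-0.04,"tz":0,"spin":0},{"hand":1,"tx":-0.03,"ty":-0.04,"tz":0,"spin":0},{"hand":1,"tx":-0.03,"ty":-0.04,"tz":0,"spin":0},{"hand":1,"tx":-0.03,"ty":-0.04,"tz":0,"spin":0}]'
```

```text
time: 0.48
tool_pos: [131.5, 508.8, 281.6]
tcp_rot: [3.139, 0.001, 3.141]
contact_force: [-0.5, 0.3, -0.5]
grip_width: 91.9
finger_force: 0.0
time: 1.1
tool_pos: [281.7, 306.7, 279.6]
tcp_rot: [-3.141, -0.001, 3.139]
contact_force: [0.4, -0.1, -0.3]
grip_width: 91.7
finger_force: 0.0
```

```bash
python3 -m creep '[{"hand":1,"tx":-0.03,"ty":-0.05,"tz":0,"spin":0},{"hand":1,"tx":-0.03,"ty":-0.05,"tz":0,"spin":0},{"hand":1,"tx":-0.03,"ty":-0.05,"tz":0,"spin":0},{"hand":1,"tx":-0.03,"ty":-0.05,"tz":0,"spin":0},{"hand":1,"tx":-0.03,"ty":-0.05,"tz":0,"spin":0}]' && python3 -m creep '[{"hand":1,"tx":-0.008,"ty":-0.056,"tz":0.004,"spin":0},{"hand":1,"tx":-0.008,"ty":-0.056,"tz":0.004,"spin":0},{"hand":1,"tx":-0.008,"ty":-0.056,"tz":0.004,"spin":0},{"hand":1,"tx":-0.008,"ty":-0.056,"tz":0.004,"spin":0},{"hand":1,"tx":-0.008,"ty":-0.056,"tz":0.004,"spin":0}]' && python3 -m creep '[{"hand":1,"tx":0,"ty":0,"tz":0,"spin":0}]'
python3 - <<'E'
from plant import cams,get_obs
import cv2,pickle
c=cams.capture("wrist");pickle.dump(c,open("w1.pkl","wb"));cv2.imwrite("pics/w1.png",c["color"][:,:,::-1]);print(get_obs()["tool_pos"],-c["R"].T@c["t"],c["R"].round(2).tolist())
E
```

```text
time: 1.72
tool_pos: [431.7, 56.6, 279.7]
tcp_rot: [3.141, -0.001, 3.138]
contact_force: [0.4, -0.0, 0.5]
grip_width: 92.3
finger_force: 0.0
time: 2.35
tool_pos: [471.1, -223.2, 259.3]
tcp_rot: [3.14, -0.001, 3.138]
contact_force: [0.4, 0.3, -0.2]
grip_width: 91.5
finger_force: 0.0
time: 2.48
tool_pos: [470.9, -224.6, 258.4]
tcp_rot: [3.14, -0.003, 3.134]
contact_force: [-0.5, 0.8, -0.6]
grip_width: 91.8
finger_force: 0.0
[ 470.77047366 -222.57491314  258.81792992] [ 387.37168802 -224.33510418  403.66738865] [[0.01, 1.0, 0.0], [0.95, -0.01, 0.3], [0.3, -0.0, -0.95]]
```

View pics/w1.png

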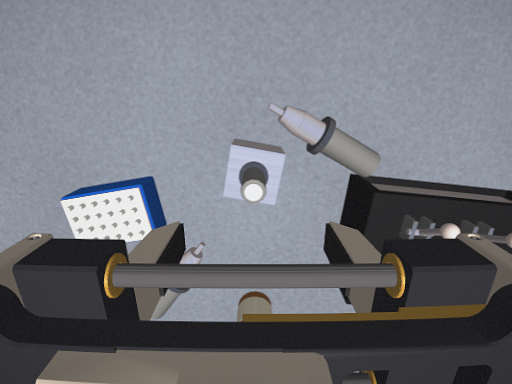

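The wrist view shows the tester upright in the holder, with its cap at (253,191). One large tester seems to be lying on its side near (325,140), where it stood before. I'll check with a fresh top view.

```bash
python3 - <<'E'
from plant import cams
from h import *
import pickle
t=cams.capture("top");s=cams.capture("side");pickle.dump((t,s),open("cap1.pkl","wb"))
a=cv2.resize(t["color"][130:280,250:400],(400,400),interpolation=3);b=cv2.resize(s["color"][180:330,215:365],(400,400),interpolation=3)
cv2.imwrite("pics/c2.png",np.hstack([a,b])[:,:,::-1])
w=pickle.load(open("w1.pkl","rb"))
for n,p,z in [("cap1",(372,165),25),("tip1",(272,105),25),("tip2",(203,245),20)]: print(n,plane(w,p,z).round())
H=cv2.cvtColor(w["color"],cv2.COLOR_RGB2HSV).astype(int)
m=np.zeros(H.shape[:2],bool);m[175:208,235:275]=((H[...,2]>195)&(H[...,1]<22))[175:208,235:275]
print(blobs(m),[plane(w,b[0],z).round(1).tolist() for b in blobs(m) for z in(128,130)])
print(w["color"][190,253],w["color"][170,235])
for X in ([475,-226.5,130],[377.5,-225,176],[475,-226.5,64]): print(proj(w,X))
E
```

```text
cap1 [474. -54.  25.]
tip1 [ 390. -200.   25.]
tip2 [ 604. -307.   20.]
[([253.04, 191.99], 254, [244, 184, 19, 17])] [[479.3, -225.7, 128.0], [478.6, -225.7, 130.0]]
[237 238 240] [186 191 216]
[252.29934628 188.78369873]
[252.85069071  89.98999657]
[252.56289192 173.27592341]
```

View pics/c2.png

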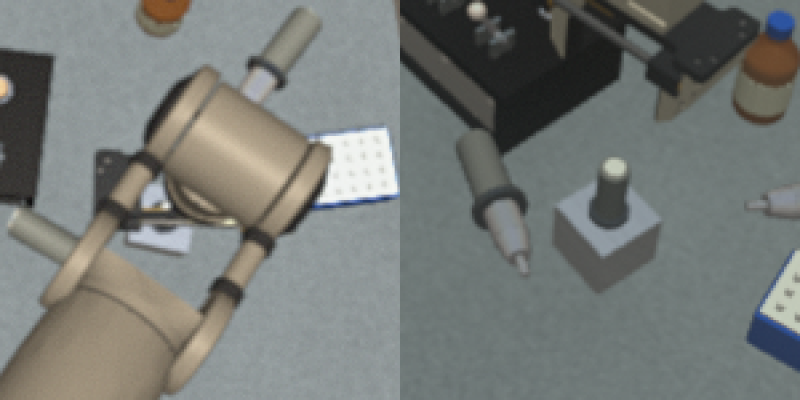

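The two large testers, which had stood upright, have toppled on their own. They lie clear of the holder: cap of one near (474,-54), the other's tip near (604,-307). The real tester still stands at about (477,-226). I'll descend and grasp it slightly above grip centre.

```bash
python3 -m creep '[{"hand":1,"tx":-0.006,"ty":-0.002,"tz":0.04,"spin":0},{"hand":1,"tx":0,"ty":0,"tz":0.04,"spin":0},{"hand":1,"tx":0,"ty":0,"tz":0.04,"spin":0},{"hand":1,"tx":0,"ty":0,"tz":0.025,"spin":0},{"hand":1,"tx":0,"ty":0,"tz":0.010,"spin":0}]' && python3 -m creep '[{"hand":1,"tx":0,"ty":0,"tz":0,"spin":0},{"hand":0.4,"tx":0,"ty":0,"tz":0,"spin":0},{"hand":0.2,"tx":0,"ty":0,"tz":0,"spin":0},{"hand":0,"tx":0,"ty":0,"tz":0,"spin":0},{"hand":0,"tx":0,"ty":0,"tz":0,"spin":0}]' && python3 -m creep '[{"hand":0,"tx":0,"ty":0,"tz":0,"spin":0},{"hand":0,"tx":0,"ty":0,"tz":0,"spin":0},{"hand":0,"tx":0,"ty":0,"tz":0,"spin":0},{"hand":0,"tx":0,"ty":0,"tz":0,"spin":0}]'; python3 -c "
from plant import get_obs;o=get_obs();print(o['tool_pos'],o['contact_force'],o['moment'],o['joint_positions'])"
```

```text
time: 3.25
tool_pos: [477.0, -221.6, 104.6]
tcp_rot: [3.14, -0.002, -3.14]
contact_force: [-0.7, 0.4, 0.5]
grip_width: 91.7
finger_force: 0.0
time: 3.88
tool_pos: [477.6, -223.7, 106.0]
tcp_rot: [-3.141, 0.0, -3.141]
contact_force: [-0.0, -0.3, -0.2]
grip_width: 56.3
finger_force: 0.0
time: 4.38
tool_pos: [477.6, -223.8, 105.8]
tcp_rot: [-3.141, 0.0, -3.141]
contact_force: [-0.1, -1.9, 0.2]
grip_width: 27.5
finger_force: 30.0
[ 477.6164524  -223.82661308  105.76391864] [-0.12017374 -1.91741908  0.1780022 ] [-0.29632343 -0.03752871 -0.04435053] [-5.83530638e-01  4.94154809e-01  1.69767796e+00 -1.38450028e-04
  9.49241299e-01 -2.15448632e+00]
```

```bash
python3 -m creep '[{"hand":0,"tx":0,"ty":-0.002,"tz":0,"spin":0},{"hand":0,"tx":0,"ty":0,"tz":0,"spin":0}]' && python3 -m creep '[{"hand":0,"tx":0,"ty":0,"tz":-0.02,"spin":0},{"hand":0,"tx":0,"ty":0,"tz":-0.04,"spin":0},{"hand":0,"tx":0,"ty":0,"tz":-0.04,"spin":0},{"hand":0,"tx":0,"ty":0,"tz":-0.04,"spin":0},{"hand":0,"tx":0,"ty":0,"tz":-0.04,"spin":0}]' && python3 -m creep '[{"hand":0,"tx":-0.028,"ty":0.038,"tz":0,"spin":0},{"hand":0,"tx":-0.028,"ty":0.038,"tz":0,"spin":0},{"hand":0,"tx":-0.028,"ty":0.038,"tz":0,"spin":0},{"hand":0,"tx":-0.028,"ty":0.038,"tz":0,"spin":0},{"hand":0,"tx":-0.025,"ty":0.038,"tz":0,"spin":0}]' && python3 -m creep '[{"hand":0,"tx":0,"ty":0,"tz":0.035,"spin":0},{"hand":0,"tx":0,"ty":0,"tz":0.03,"spin":0},{"hand":0,"tx":0,"ty":0,"tz":0,"spin":0}]'
python3 - <<'E'
from plant import cams,get_obs
import cv2,pickle
o=get_obs();print(o["tool_pos"])
d={n:cams.capture(n) for n in("wrist","side","top")};pickle.dump(d,open("cap2.pkl","wb"))
a=cv2.resize(d["wrist"]["color"],(512,384));s=cv2.resize(d["side"]["color"][110:238,220:320],(300,384),interpolation=3)
cv2.imwrite("pics/c3.png",cv2.hconcat([a[:,100:],s])[:,:,::-1])
E
```

```text
time: 4.62
tool_pos: [477.4, -225.2, 105.7]
tcp_rot: [3.141, -0.0, -3.141]
contact_force: [0.5, 2.1, 2.3]
grip_width: 27.5
finger_force: 30.0
time: 5.25
tool_pos: [477.1, -225.6, 286.5]
tcp_rot: [3.141, -0.001, -3.141]
contact_force: [-0.4, 0.0, -1.5]
grip_width: 27.6
finger_force: 30.0
time: 5.88
tool_pos: [615.0, -34.4, 284.9]
tcp_rot: [-3.141, -0.001, -3.141]
contact_force: [0.2, -1.1, -1.7]
grip_width: 27.5
finger_force: 30.0
time: 6.25
tool_pos: [612.8, -35.3, 217.7]
tcp_rot: [3.141, -0.007, -3.141]
contact_force: [-0.1, -0.0, -2.0]
grip_width: 27.5
finger_force: 30.0
[612.84679201 -35.270307   217.66879722]
```

View pics/c3.png

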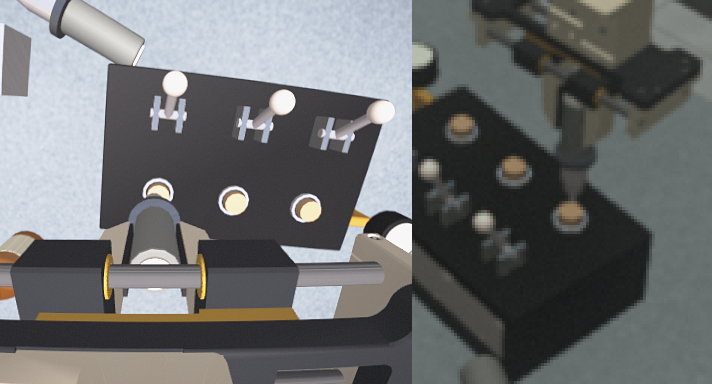

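The wrist view shows the tester held straight above the right rubber (258,188), with the middle (333,202) and left (406,208) rubbers free. The side view agrees, with the tip at ≈(274,177). I'll compute the port positions from this wrist view to refine.

```bash
python3 - <<'E'
from h import *
import pickle
d=pickle.load(open("cap2.pkl","rb"));w=d["wrist"]
for n in ("wrist","side","top"):
    H=cv2.cvtColor(d[n]["color"],cv2.COLOR_RGB2HSV).astype(int)
    b=[x for x in blobs((H[...,0]<25)&(H[...,1]>(40 if n=="wrist" else 60))&(H[...,2]>(170 if n=="wrist" else 110)),20,600)]
    print(n,[(x[0],x[1],plane(d[n],x[0],106).round(1).tolist()) for x in b])
for n in ("side","wrist"):print(n,"tip proj",proj(d[n],[612.8,-35.3,122]).round(1),"seal R",proj(d[n],[615,-32,106]).round(1))
E
```

```text
wrist [([258.68, 191.2], 74, [613.7, -30.6, 106.0]), ([332.39, 198.78], 54, [621.8, 44.4, 106.0]), ([410.35, 211.68], 276, [636.2, 128.5, 106.0]), ([458.34, 221.15], 169, [647.5, 184.7, 106.0]), ([98.02, 260.69], 45, [695.5, -209.5, 106.0]), ([205.93, 268.84], 56, [704.4, -88.6, 106.0]), ([302.68, 276.88], 95, [715.0, 19.5, 106.0]), ([105.21, 288.94], 66, [733.4, -208.2, 106.0]), ([206.1, 294.6], 20, [739.2, -90.4, 106.0])]
side [([236.0, 150.77], 30, [634.1, 127.3, 106.0]), ([253.7, 164.79], 33, [626.3, 47.8, 106.0]), ([272.34, 180.0], 35, [617.2, -31.7, 106.0])]
top [([311.22, 130.35], 162, [720.3, -219.6, 106.0]), ([176.57, 149.71], 21, [649.2, 191.1, 106.0]), ([197.0, 156.0], 45, [631.2, 128.1, 106.0]), ([0.42, 237.5], 24, [371.9, 690.0, 106.0]), ([46.92, 381.42], 85, [-24.7, 517.1, 106.0])]
side tip proj [272.5 177.2] seal R [271.9 180.5]
wrist tip proj [254.  195.5] seal R [257.3 192.4]
```

```bash
python3 -m creep '[{"hand":0,"tx":-0.003,"ty":0.004,"tz":0.006,"spin":0},{"hand":0,"tx":0,"ty":0,"tz":0.006,"spin":0},{"hand":0,"tx":0,"ty":0,"tz":0,"spin":0}]' && python3 -m creep '[{"hand":0,"tx":0,"ty":0,"tz":0.004,"spin":0},{"hand":0,"tx":0,"ty":0,"tz":0.002,"spin":0},{"hand":0,"tx":0,"ty":0,"tz":0,"spin":0}]' && python3 -m creep '[{"hand":0,"tx":0,"ty":0,"tz":0.003,"spin":0},{"hand":0,"tx":0,"ty":0,"tz":0,"spin":0}]'
```

```text
time: 6.78
tool_pos: [617.1, -31.4, 208.1]
tcp_rot: [3.141, -0.001, -3.141]
contact_force: [0.1, -0.4, -2.2]
grip_width: 27.8
finger_force: 30.0
time: 7.15
tool_pos: [617.3, -31.6, 202.5]
tcp_rot: [3.141, -0.0, -3.141]
contact_force: [0.3, 0.2, -2.4]
grip_width: 27.3
finger_force: 30.0
time: 7.4
tool_pos: [617.7, -31.6, 199.9]
tcp_rot: [-3.142, 0.001, -3.141]
contact_force: [0.1, 0.7, -0.2]
grip_width: 27.5
finger_force: 30.0
```

```bash
python3 -m creep '[{"hand":0,"tx":0,"ty":0,"tz":0.003,"spin":0},{"hand":0,"tx":0,"ty":0,"tz":0,"spin":0}]'; python3 -m creep '[{"hand":0,"tx":0,"ty":0,"tz":0,"spin":0}]'
```

```text
time: 7.65
tool_pos: [617.7, -31.6, 197.2]
tcp_rot: [-3.141, 0.001, -3.141]
contact_force: [-0.1, -0.2, 2.7]
grip_width: 27.7
finger_force: 30.0
time: 7.78
tool_pos: [617.7, -31.6, 197.2]
tcp_rot: [-3.141, 0.001, -3.141]
contact_force: [-1.3, 0.7, 3.4]
grip_width: 27.8
finger_force: 30.0
```

```bash
python3 -m creep '[{"hand":0,"tx":0,"ty":0,"tz":0.003,"spin":0},{"hand":0,"tx":0,"ty":0,"tz":0,"spin":0}]'; python3 -m creep '[{"hand":0,"tx":0,"ty":0,"tz":0,"spin":0}]'
```

```text
time: 8.02
tool_pos: [617.8, -31.6, 194.2]
tcp_rot: [-3.141, 0.001, -3.141]
contact_force: [-0.5, 0.1, 6.5]
grip_width: 27.4
finger_force: 30.0
time: 8.15
tool_pos: [617.8, -31.6, 194.4]
tcp_rot: [-3.141, 0.001, -3.141]
contact_force: [-0.8, -0.7, 5.7]
grip_width: 27.5
finger_force: 30.0
```

```bash
python3 -m creep '[{"hand":0,"tx":0,"ty":0,"tz":0.0006,"spin":0},{"hand":0,"tx":0,"ty":0,"tz":0,"spin":0},{"hand":0,"tx":0,"ty":0,"tz":0,"spin":0},{"hand":0,"tx":0,"ty":0,"tz":0,"spin":0},{"hand":0,"tx":0,"ty":0,"tz":0,"spin":0}]'; python3 -m creep '[{"hand":0,"tx":0,"ty":0,"tz":-0.01,"spin":0},{"hand":0,"tx":0,"ty":0,"tz":-0.015,"spin":0},{"hand":0,"tx":-0.004,"ty":0.04,"tz":0,"spin":0},{"hand":0,"tx":-0.0035,"ty":0.0395,"tz":0,"spin":0},{"hand":0,"tx":0,"ty":0,"tz":0,"spin":0}]'; python3 -m creep '[{"hand":0,"tx":0,"ty":0,"tz":0.012,"spin":0},{"hand":0,"tx":0,"ty":0,"tz":0.005,"spin":0},{"hand":0,"tx":0,"ty":0,"tz":0,"spin":0},{"hand":0,"tx":0,"ty":0,"tz":0,"spin":0}]';  python3 -m creep '[{"hand":0,"tx":0,"ty":0,"tz":0.004,"spin":0},{"hand":0,"tx":0,"ty":0,"tz":0,"spin":0},{"hand":0,"tx":0,"ty":0,"tz":0,"spin":0}]'
```

```text
time: 8.78
tool_pos: [617.8, -31.6, 193.9]
tcp_rot: [-3.141, 0.002, -3.141]
contact_force: [-0.2, -0.3, 7.5]
grip_width: 27.6
finger_force: 30.0
time: 9.4
tool_pos: [624.6, 50.8, 218.2]
tcp_rot: [3.141, -0.001, -3.138]
contact_force: [-0.3, -0.1, -2.6]
grip_width: 27.8
finger_force: 30.0
time: 9.9
tool_pos: [625.0, 47.4, 201.2]
tcp_rot: [-3.142, 0.0, 3.141]
contact_force: [-0.3, -0.4, -1.0]
grip_width: 27.6
finger_force: 30.0
time: 10.28
tool_pos: [625.2, 47.7, 197.5]
tcp_rot: [-3.141, 0.001, -3.141]
contact_force: [0.7, -1.1, 0.6]
grip_width: 27.4
finger_force: 30.0
```

```bash
python3 -m creep '[{"hand":0,"tx":0,"ty":0,"tz":0.003,"spin":0},{"hand":0,"tx":0,"ty":0,"tz":0,"spin":0},{"hand":0,"tx":0,"ty":0,"tz":0,"spin":0}]';  python3 -m creep '[{"hand":0,"tx":0,"ty":0,"tz":0.003,"spin":0},{"hand":0,"tx":0,"ty":0,"tz":0,"spin":0},{"hand":0,"tx":0,"ty":0,"tz":0,"spin":0}]'
```

```text
time: 10.65
tool_pos: [625.1, 47.8, 194.4]
tcp_rot: [-3.141, 0.001, -3.141]
contact_force: [0.1, -3.1, 1.7]
grip_width: 27.2
finger_force: 30.0
time: 11.02
tool_pos: [625.1, 47.9, 191.4]
tcp_rot: [-3.141, 0.001, -3.141]
contact_force: [1.0, -1.9, 4.3]
grip_width: 27.4
finger_force: 30.0
```

```bash
python3 -m creep '[{"hand":0,"tx":0,"ty":0,"tz":0.003,"spin":0},{"hand":0,"tx":0,"ty":0,"tz":0,"spin":0},{"hand":0,"tx":0,"ty":0,"tz":0,"spin":0}]';  python3 -c "
from plant import get_obs;o=get_obs();print(o['tool_pos'],o['contact_force'],o['moment'])"; python3 -m creep '[{"hand":0,"tx":0,"ty":0,"tz":0.0015,"spin":0},{"hand":0,"tx":0,"ty":0,"tz":0,"spin":0},{"hand":0,"tx":0,"ty":0,"tz":0,"spin":0}]'
```

```text
time: 11.4
tool_pos: [625.2, 47.8, 188.5]
tcp_rot: [-3.141, 0.001, -3.141]
contact_force: [-0.0, -2.8, 5.8]
grip_width: 27.0
finger_force: 30.0
[625.1535915   47.84706399 188.45584981] [-0.0323912  -2.75993517  5.80860544] [-0.71527927 -0.01885556  0.01141032]
time: 11.78
tool_pos: [625.2, 47.9, 187.1]
tcp_rot: [-3.141, 0.001, -3.141]
contact_force: [0.4, -2.0, 6.9]
grip_width: 27.7
finger_force: 30.0
```

The middle one is clearly soft: 8.9 N at about 14 mm travel (slope ≈0.63 N/mm, against 1.15 on the right one). I'll hold, lift, and go to the robot side of the middle toggle, to push its ball with the barrel of the held tester.

```bash
python3 -m creep '[{"hand":0,"tx":0,"ty":0,"tz":0,"spin":0},{"hand":0,"tx":0,"ty":0,"tz":0,"spin":0},{"hand":0,"tx":0,"ty":0,"tz":0,"spin":0},{"hand":0,"tx":0,"ty":0,"tz":0,"spin":0},{"hand":0,"tx":0,"ty":0,"tz":0,"spin":0}]'; python3 -m creep '[{"hand":0,"tx":0,"ty":0,"tz":-0.01,"spin":0},{"hand":0,"tx":0,"ty":0,"tz":-0.04,"spin":0},{"hand":0,"tx":0,"ty":0,"tz":-0.043,"spin":0},{"hand":0,"tx":0,"ty":0,"tz":0,"spin":0}]'; python3 -m creep '[{"hand":0,"tx":0.045,"ty":0.005,"tz":0,"spin":0},{"hand":0,"tx":0.045,"ty":0.005,"tz":0,"spin":0},{"hand":0,"tx":0.045,"ty":0.004,"tz":0,"spin":0},{"hand":0,"tx":0,"ty":0,"tz":0,"spin":0}]'
python3 - <<'E'
from plant import cams,get_obs
import cv2,pickle
print(get_obs()["tool_pos"])
d={n:cams.capture(n) for n in("wrist","side")};pickle.dump(d,open("cap3.pkl","wb"))
s=cv2.resize(d["side"]["color"][100:228,190:290],(300,384),interpolation=3)
cv2.imwrite("pics/c4.png",cv2.hconcat([d["wrist"]["color"],s])[:,:,::-1])
E
```

```text
time: 12.4
tool_pos: [625.2, 47.9, 187.1]
tcp_rot: [-3.141, 0.001, -3.141]
contact_force: [0.2, -3.4, 7.0]
grip_width: 27.5
finger_force: 30.0
time: 12.9
tool_pos: [625.7, 48.8, 282.8]
tcp_rot: [3.14, 0.005, -3.141]
contact_force: [0.3, -0.9, -2.0]
grip_width: 27.6
finger_force: 30.0
time: 13.4
tool_pos: [486.2, 63.0, 278.2]
tcp_rot: [3.14, -0.005, -3.14]
contact_force: [0.3, -0.3, -1.8]
grip_width: 27.7
finger_force: 30.0
[486.17465934  62.98136019 278.22031671]
```

View pics/c4.png

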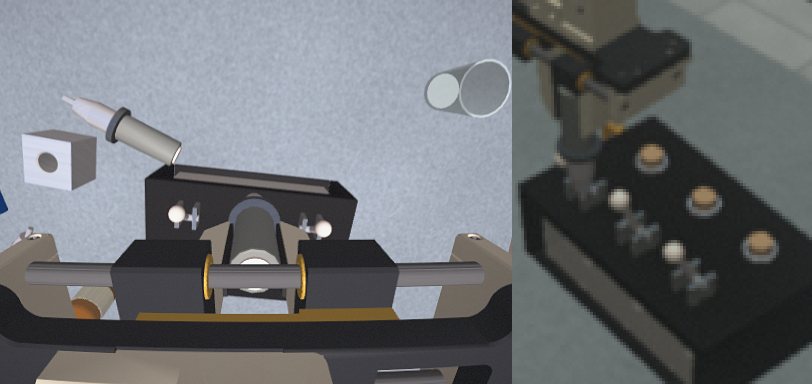

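Wrist view: the tester hangs on the robot side of the middle toggle, with right ball (178,214), left ball (323,229) and the holder hole at (48,162). In the side view the middle ball is at ≈(225,166), still open. I'll descend and push along manifold +x.

```bash
python3 -m creep '[{"hand":0,"tx":0,"ty":0,"tz":0.025,"spin":0},{"hand":0,"tx":0,"ty":0,"tz":0.025,"spin":0},{"hand":0,"tx":0,"ty":0,"tz":0,"spin":0},{"hand":0,"tx":0,"ty":0,"tz":0,"spin":0}]'; python3 -m creep '[{"hand":0,"tx":-0.01,"ty":-0.001,"tz":0,"spin":0},{"hand":0,"tx":-0.005,"ty":-0.0005,"tz":0,"spin":0},{"hand":0,"tx":-0.005,"ty":-0.0005,"tz":0,"spin":0},{"hand":0,"tx":0,"ty":0,"tz":0,"spin":0}]'; python3 -m creep '[{"hand":0,"tx":-0.005,"ty":-0.0005,"tz":0,"spin":0},{"hand":0,"tx":-0.005,"ty":-0.0005,"tz":0,"spin":0},{"hand":0,"tx":0,"ty":0,"tz":0,"spin":0}]'
```

```text
time: 14.0
tool_pos: [490.8, 61.9, 230.0]
tcp_rot: [3.141, 0.001, -3.141]
contact_force: [-0.1, -0.2, -2.0]
grip_width: 27.1
finger_force: 30.0
time: 14.5
tool_pos: [510.1, 59.9, 229.6]
tcp_rot: [3.142, -0.0, -3.141]
contact_force: [0.1, -0.4, -0.8]
grip_width: 27.8
finger_force: 30.0
time: 14.88
tool_pos: [520.6, 58.8, 229.5]
tcp_rot: [3.142, 0.001, -3.141]
contact_force: [-1.0, 0.9, -1.0]
grip_width: 27.7
finger_force: 30.0
```

```bash
python3 -m creep '[{"hand":0,"tx":-0.005,"ty":-0.0005,"tz":0,"spin":0},{"hand":0,"tx":-0.005,"ty":-0.0005,"tz":0,"spin":0},{"hand":0,"tx":-0.005,"ty":-0.0005,"tz":0,"spin":0},{"hand":0,"tx":-0.005,"ty":-0.0005,"tz":0,"spin":0},{"hand":0,"tx":0,"ty":0,"tz":0,"spin":0}]'; python3 -m creep '[{"hand":0,"tx":-0.003,"ty":-0.0003,"tz":0,"spin":0},{"hand":0,"tx":-0.002,"ty":-0.0002,"tz":0,"spin":0},{"hand":0,"tx":0,"ty":0,"tz":0,"spin":0}]'
```

```text
time: 15.5
tool_pos: [540.4, 56.9, 229.4]
tcp_rot: [3.142, 0.0, -3.141]
contact_force: [-0.4, 0.5, -2.1]
grip_width: 27.4
finger_force: 30.0
time: 15.88
tool_pos: [545.0, 56.4, 229.5]
tcp_rot: [3.142, -0.0, -3.141]
contact_force: [-1.3, -0.4, -2.6]
grip_width: 27.6
finger_force: 30.0
```

```bash
for i in 1; do python3 -m creep '[{"hand":0,"tx":-0.002,"ty":-0.0002,"tz":0,"spin":0},{"hand":0,"tx":0,"ty":0,"tz":0,"spin":0}]'; python3 -m creep '[{"hand":0,"tx":-0.0015,"ty":-0.0002,"tz":0,"spin":0},{"hand":0,"tx":0,"ty":0,"tz":0,"spin":0}]'; done
```

```text
time: 16.12
tool_pos: [547.0, 56.3, 229.6]
tcp_rot: [3.142, 0.0, -3.141]
contact_force: [-1.9, -0.1, -2.7]
grip_width: 27.3
finger_force: 30.0
time: 16.38
tool_pos: [548.5, 56.0, 229.6]
tcp_rot: [3.142, 0.0, -3.141]
contact_force: [-0.5, -0.3, -2.0]
grip_width: 27.7
finger_force: 30.0
```

```bash
python3 -m creep '[{"hand":0,"tx":-0.0015,"ty":-0.0002,"tz":0,"spin":0},{"hand":0,"tx":0,"ty":0,"tz":0,"spin":0}]'
```

```text
time: 16.62
tool_pos: [550.0, 55.8, 229.6]
tcp_rot: [3.142, 0.0, -3.141]
contact_force: [-1.3, 0.4, -2.1]
grip_width: 27.2
finger_force: 30.0
```

```bash
python3 -m creep '[{"hand":0,"tx":-0.0015,"ty":-0.0002,"tz":0,"spin":0},{"hand":0,"tx":0,"ty":0,"tz":0,"spin":0}]';python3 -m creep '[{"hand":0,"tx":-0.001,"ty":-0.0001,"tz":0,"spin":0},{"hand":0,"tx":0,"ty":0,"tz":0,"spin":0}]'
```

```text
time: 16.88
tool_pos: [551.5, 55.6, 229.6]
tcp_rot: [3.142, 0.0, -3.141]
contact_force: [-1.9, 0.1, -2.2]
grip_width: 27.5
finger_force: 30.0
time: 17.12
tool_pos: [552.4, 55.5, 229.6]
tcp_rot: [3.142, -0.0, -3.141]
contact_force: [-1.1, -0.2, -2.4]
grip_width: 27.4
finger_force: 30.0
```

```bash
python3 -m creep '[{"hand":0,"tx":-0.001,"ty":-0.0001,"tz":0,"spin":0},{"hand":0,"tx":0,"ty":0,"tz":0,"spin":0}]'; python3 - <<'E'
from plant import cams,get_obs
import cv2,pickle
d={n:cams.capture(n) for n in("wrist","side","top")};pickle.dump(d,open("cap4.pkl","wb"))
s=cv2.resize(d["side"]["color"][100:228,190:290],(300,384),interpolation=3)
cv2.imwrite("pics/c5.png",cv2.hconcat([d["wrist"]["color"],s])[:,:,::-1])
E
```

```text
time: 17.38
tool_pos: [553.1, 55.5, 229.5]
tcp_rot: [3.141, -0.001, -3.141]
contact_force: [-3.3, 0.4, -1.4]
grip_width: 27.5
finger_force: 30.0
```

View pics/c5.png

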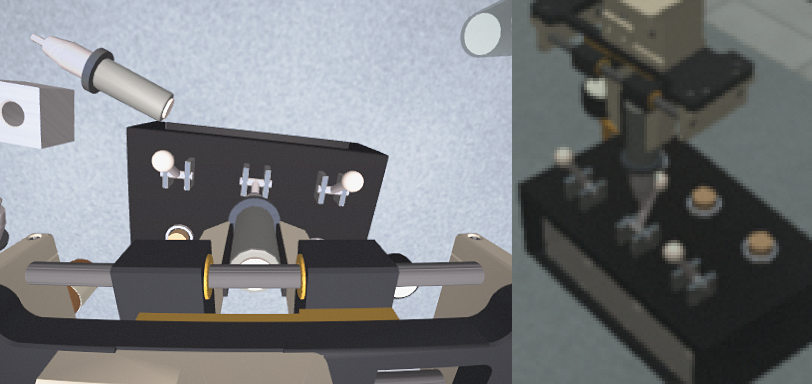

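The toggle is now leaning towards its port (side ball ≈(239,160)) and the force is rising, so it may be at the stop. I'll push on to confirm.

```bash
python3 -m creep '[{"hand":0,"tx":-0.001,"ty":-0.0001,"tz":0,"spin":0},{"hand":0,"tx":0,"ty":0,"tz":0,"spin":0}]';python3 -m creep '[{"hand":0,"tx":-0.001,"ty":-0.0001,"tz":0,"spin":0},{"hand":0,"tx":0,"ty":0,"tz":0,"spin":0}]'
```

```text
time: 17.77
tool_pos: [553.8, 55.4, 229.5]
tcp_rot: [3.141, -0.002, -3.141]
contact_force: [-5.7, 0.5, 0.2]
grip_width: 27.4
finger_force: 30.0
time: 18.02
tool_pos: [554.7, 55.3, 229.6]
tcp_rot: [3.141, -0.002, -3.141]
contact_force: [-5.6, -0.2, 0.7]
grip_width: 27.4
finger_force: 30.0
```

```bash
python3 -m creep '[{"hand":0,"tx":0.01,"ty":0.001,"tz":0,"spin":0},{"hand":0,"tx":0.02,"ty":0.002,"tz":0,"spin":0},{"hand":0,"tx":0.03,"ty":0.003,"tz":0,"spin":0},{"hand":0,"tx":0,"ty":0,"tz":-0.05,"spin":0},{"hand":0,"tx":0,"ty":0,"tz":0,"spin":0}]'; python3 -m creep '[{"hand":0,"tx":0.03,"ty":0,"tz":-0.02,"spin":0},{"hand":0,"tx":0,"ty":-0.05,"tz":0,"spin":0},{"hand":0,"tx":0,"ty":-0.05,"tz":0,"spin":0},{"hand":0,"tx":0,"ty":-0.05,"tz":0,"spin":0},{"hand":0,"tx":0,"ty":0,"tz":0,"spin":0}]'; python3 - <<'E'
from plant import cams,get_obs
import cv2,pickle
print(get_obs()["tool_pos"])
d={n:cams.capture(n) for n in("wrist","side","top")};pickle.dump(d,open("cap5.pkl","wb"))
s=cv2.resize(d["side"]["color"][80:272,190:340],(300,384),interpolation=3)
cv2.imwrite("pics/c6.png",cv2.hconcat([d["wrist"]["color"],s])[:,:,::-1])
E
```

```text
time: 18.65
tool_pos: [497.4, 61.2, 283.6]
tcp_rot: [-3.141, 0.011, -3.141]
contact_force: [0.2, 0.3, -1.8]
grip_width: 27.5
finger_force: 30.0
time: 19.27
tool_pos: [465.7, -91.8, 299.1]
tcp_rot: [-3.14, 0.001, 3.137]
contact_force: [0.0, 0.5, -2.1]
grip_width: 27.8
finger_force: 30.0
[465.6968362  -91.83902978 299.05488992]
```

View pics/c6.png

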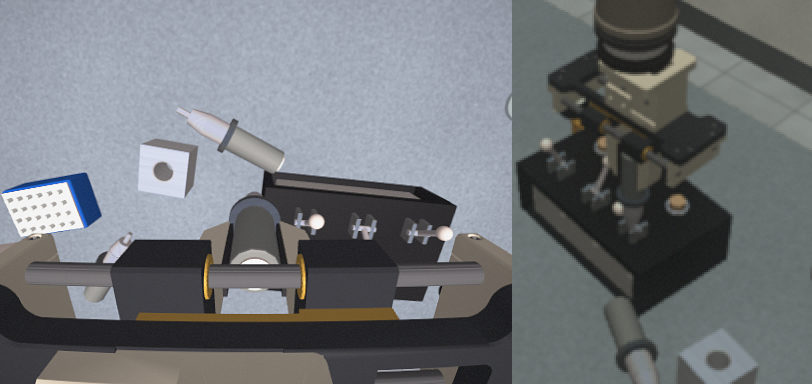

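```bash
python3 - <<'E'
from h import *
import pickle
A=pickle.load(open("cap2.pkl","rb"))["wrist"]["color"];D=pickle.load(open("cap5.pkl","rb"));w=D["wrist"];B=w["color"]
g=lambda x:cv2.cvtColor(x,cv2.COLOR_RGB2GRAY)
for nm,r in [("cap",(255,295,235,278)),("grip",(205,265,225,285))]:
    t=g(B)[r[0]:r[1],r[2]:r[3]]
    s=cv2.matchTemplate(g(A)[r[0]-15:r[1]+15,r[2]-15:r[3]+15],t,cv2.TM_CCOEFF_NORMED);_,v,_,p=cv2.minMaxLoc(s);print(nm,v,p[0]-15,p[1]-15)
G=g(B)[155:190,148:180];b=[x for x in blobs(G<150,60)];print(b)
for x in b:
    c=np.add(x[0],[148,155]);print("hole",plane(w,c,64).round(1))
for n in("side","top"):
    im=D[n];H=cv2.cvtColor(im["color"],cv2.COLOR_RGB2HSV).astype(int)
    print(n,[x[0] for x in blobs((H[...,2]>(165 if n=="top" else 140))&(H[...,1]<60),6,60) if (185<x[0][0]<260 and 140<x[0][1]<200)],"shut pred",proj(im,[545.1+23.9,56.2-2.5,154]).round(1),"open pred",proj(im,[526,59,157]).round(1))
E
```

```text
cap 0.9194025993347168 0 0
grip 0.8854979276657104 0 0
[([14.5, 16.18], 267, [6, 7, 19, 19])]
hole [ 477.4 -225.9   64. ]
side [[206.57, 151.1], [242.38, 183.38]] shut pred [237.9 160.7] open pred [225.  166.6]
top [[220.38, 156.62], [218.92, 173.8], [189.5, 185.79]] shut pred [219.6 173.7] open pred [217.2 188. ]
```

The top view confirms the middle ball at (218.9,173.8), where a shut toggle should be, and the tester hasn't shifted in the hand. The holder hole is at (477.4,-225.9), so I'll go back there.

```bash
python3 -m creep '[{"hand":0,"tx":-0.004,"ty":-0.0445,"tz":0,"spin":0},{"hand":0,"tx":-0.004,"ty":-0.0445,"tz":0.01,"spin":0},{"hand":0,"tx":-0.004,"ty":-0.0445,"tz":0.03,"spin":0},{"hand":0,"tx":0,"ty":0,"tz":0.02,"spin":0},{"hand":0,"tx":0,"ty":0,"tz":0,"spin":0}]'; python3 -m creep '[{"hand":0,"tx":0,"ty":0,"tz":0.03,"spin":0},{"hand":0,"tx":0,"ty":0,"tz":0.02,"spin":0},{"hand":0,"tx":0,"ty":0,"tz":0,"spin":0},{"hand":0,"tx":0,"ty":0,"tz":0,"spin":0}]'
```

```text
time: 20.05
tool_pos: [477.1, -220.9, 238.0]
tcp_rot: [3.139, -0.003, -3.14]
contact_force: [-0.2, 1.3, -1.2]
grip_width: 27.4
finger_force: 30.0
time: 20.55
tool_pos: [478.5, -222.0, 191.2]
tcp_rot: [-3.14, 0.002, -3.14]
contact_force: [0.6, -0.0, -3.0]
grip_width: 27.2
finger_force: 30.0
```

```bash
python3 -m creep '[{"hand":0,"tx":0.001,"ty":-0.003,"tz":0,"spin":0},{"hand":0,"tx":0,"ty":0,"tz":0.01,"spin":0},{"hand":0,"tx":0,"ty":0,"tz":0.01,"spin":0},{"hand":0,"tx":0,"ty":0,"tz":0.01,"spin":0},{"hand":0,"tx":0,"ty":0,"tz":0,"spin":0}]'; python3 -m creep '[{"hand":0,"tx":0,"ty":0,"tz":0.01,"spin":0},{"hand":0,"tx":0,"ty":0,"tz":0.01,"spin":0},{"hand":0,"tx":0,"ty":0,"tz":0,"spin":0},{"hand":0,"tx":0,"ty":0,"tz":0,"spin":0}]'
```

```text
time: 21.18
tool_pos: [475.9, -224.9, 158.3]
tcp_rot: [3.14, -0.002, -3.141]
contact_force: [-0.1, 0.3, -1.6]
grip_width: 27.6
finger_force: 30.0
time: 21.68
tool_pos: [476.6, -225.3, 139.7]
tcp_rot: [3.142, 0.0, -3.141]
contact_force: [0.1, -0.1, -1.9]
grip_width: 27.5
finger_force: 30.0
```

Entering the hole with no side load. I'll lower it the rest of the way.

```bash
python3 -m creep '[{"hand":0,"tx":-0.0006,"ty":0,"tz":0.01,"spin":0},{"hand":0,"tx":0,"ty":0,"tz":0.01,"spin":0},{"hand":0,"tx":0,"ty":0,"tz":0.008,"spin":0},{"hand":0,"tx":0,"ty":0,"tz":0,"spin":0},{"hand":0,"tx":0,"ty":0,"tz":0,"spin":0}]'; python3 -m creep '[{"hand":0,"tx":0,"ty":0,"tz":0.004,"spin":0},{"hand":0,"tx":0,"ty":0,"tz":0.001,"spin":0},{"hand":0,"tx":0,"ty":0,"tz":0,"spin":0}]'
```

```text
time: 22.3
tool_pos: [477.2, -225.3, 111.7]
tcp_rot: [3.142, 0.0, -3.141]
contact_force: [-0.3, -1.0, -1.8]
grip_width: 27.5
finger_force: 30.0
time: 22.68
tool_pos: [477.1, -225.3, 106.6]
tcp_rot: [3.141, -0.0, -3.141]
contact_force: [0.8, -0.2, -1.4]
grip_width: 27.4
finger_force: 30.0
```

```bash
python3 -m creep '[{"hand":0,"tx":0,"ty":0,"tz":0.001,"spin":0},{"hand":0,"tx":0,"ty":0,"tz":0,"spin":0}]'; python3 -m creep '[{"hand":0.5,"tx":0,"ty":0,"tz":0,"spin":0},{"hand":1,"tx":0,"ty":0,"tz":0,"spin":0},{"hand":1,"tx":0,"ty":0,"tz":0,"spin":0},{"hand":1,"tx":0,"ty":0,"tz":0,"spin":0},{"hand":1,"tx":0,"ty":0,"tz":0,"spin":0}]'; python3 -m creep '[{"hand":1,"tx":0,"ty":0,"tz":-0.02,"spin":0},{"hand":1,"tx":0,"ty":0,"tz":-0.05,"spin":0},{"hand":1,"tx":0,"ty":0,"tz":-0.05,"spin":0},{"hand":1,"tx":0,"ty":0,"tz":-0.05,"spin":0},{"hand":1,"tx":0,"ty":0,"tz":0,"spin":0}]';  python3 -m creep '[{"hand":1,"tx":0.05,"ty":0,"tz":-0.04,"spin":0},{"hand":1,"tx":0.04,"ty":0,"tz":-0.03,"spin":0},{"hand":1,"tx":0,"ty":0,"tz":0,"spin":0},{"hand":1,"tx":0,"ty":0,"tz":0,"spin":0}]'
python3 - <<'E'
from plant import cams,get_obs
from h import *
import pickle
d={n:cams.capture(n) for n in("top","side")};pickle.dump(d,open("cap6.pkl","wb"))
a=cv2.resize(d["top"]["color"][110:250,170:340],(486,400),interpolation=3);s=cv2.resize(d["side"]["color"][130:290,195:320],(312,400),interpolation=3)
cv2.imwrite("pics/c7.png",cv2.hconcat([a,s])[:,:,::-1])
H=cv2.cvtColor(d["side"]["color"],cv2.COLOR_RGB2HSV).astype(int)
print([x for x in blobs((H[...,2]>140)&(H[...,1]<60),6,100) if 195<x[0][0]<310 and 140<x[0][1]<260])
E
```

```text
time: 22.92
tool_pos: [477.2, -225.3, 105.8]
tcp_rot: [-3.141, 0.0, -3.141]
contact_force: [-0.1, 0.3, 0.4]
grip_width: 27.3
finger_force: 30.0
time: 23.55
tool_pos: [477.1, -225.3, 105.6]
tcp_rot: [3.141, -0.0, -3.141]
contact_force: [0.6, -0.1, 0.8]
grip_width: 72.8
finger_force: 0.0
time: 24.18
tool_pos: [478.6, -226.2, 279.8]
tcp_rot: [-3.137, 0.007, -3.141]
contact_force: [0.7, 0.5, -0.5]
grip_width: 91.6
finger_force: 0.0
time: 24.68
tool_pos: [388.4, -225.2, 343.6]
tcp_rot: [3.14, -0.001, 3.141]
contact_force: [-0.2, 0.4, -0.6]
grip_width: 91.4
finger_force: 0.0
[([206.6, 151.04], 25, [204, 149, 6, 5]), ([268.42, 158.27], 33, [262, 154, 14, 10]), ([283.5, 174.71], 24, [277, 170, 14, 10]), ([243.0, 183.0], 21, [241, 181, 5, 5]), ([294.43, 242.16], 49, [291, 239, 8, 7])]
```

View pics/c7.png

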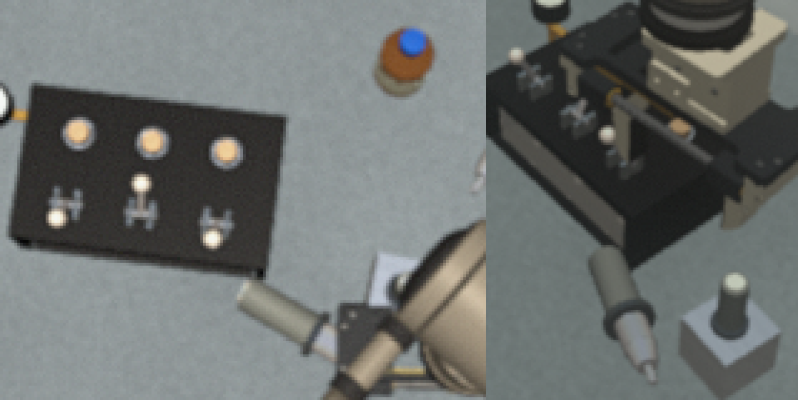

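The picture shows the middle toggle shut, with its ball towards its port at crop (141,183), and the left and right ones still open. The tester is upright and fully down in its holder (side cap (294.4,242.2), originally (295.2,242.1)), and the robot is clear of everything. I'll hand it in.

```bash
python3 -c "from plant import close_job;print(close_job())"
```

```text
the job is handed in; nothing more can be done
None
```

The middle seal was the soft one: I flipped only its toggle shut, stood the tester back in its holder and handed the job in at about 25 s; I left the left rubber unpressed, and the two spare large testers toppled on their own early on.

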